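# Find the loaded sample tin and pack it in the dispatch carrier

### The job

One of the four green-lidded tins in the wooden tray still holds a stone sample and the other three are empty: heft them to find the heavy one, and pack that tin into the free middle bay of the aluminium carrier, standing upright and flat on the bay's floor, lowered in gently rather than dropped. Its ends will not leave room for your fingers between the plates, so on the way stand it on the mat or a clear spot of the table, let go, and take it again by its broad sides. Leave the empty tins standing in the tray, keep all tins upright, and do not disturb the packed blue-lidded tins or the bottles, vial and pot around.

Things in the scene. Friction and masses are not known exactly. Their poses are not given: they have to be found in the camera images.
- tin_a_c (a point): one of four look-alike closed sample tins: white plastic box 66 mm long (its x) x 42 mm wide (its y) x 88 mm high (its z, up), flush green lid that stays on, no handle. This point is its centre, 44 mm above its underside. Starts upright in the tray. Which one is loaded changes with every start and cannot be seen: empty tins weigh 70 to 100 g, the loaded one 310 to 510 g
- tin_b_c (a point): another of the four green-lidded tins, same size and axes as tin_a; this point is its centre, 44 mm above its underside
- tin_c_c (a point): another of the four green-lidded tins, same size and axes as tin_a; this point is its centre, 44 mm above its underside
- tin_d_c (a point): another of the four green-lidded tins, same size and axes as tin_a; this point is its centre, 44 mm above its underside
- tin_a: the same tin (tin_a); origin at the centre of its underside
- tin_b: the same tin (tin_b); origin at the centre of its underside
- tin_c: the same tin (tin_c); origin at the centre of its underside
- tin_d: the same tin (tin_d); origin at the centre of its underside
- tin_tray: fixed plywood tray, origin at the centre of its underside, z up: 84 mm (x) x 206 mm (y), floor 5 mm thick, walls 22 mm high front and back, 34 mm at the ends, 28 mm high dividers. Four places at y = +73.5, +24.5, -24.5, -73.5 mm with 2 to 4 mm play; the tins stand with their length along the tray's x, only 7 mm apart at their broad sides, their ends open
- carrier: fixed aluminium carrier, origin at the centre of its underside, z up: 60 mm (x) x 244 mm (y), floor 4 mm, lips 16 mm high front and back, three bays in a row along y between plates 110 mm high, 4 mm thick. A bay is 76 mm (y) x 54 mm (x) inside: a tin goes in with its length along the carrier's y, broad sides to the open front and back. Outer bays hold packed tins, the middle one is free
- bay (a point): centre of the floor of the carrier's free middle bay (4 mm above the table), axes as the carrier's
- mat_top (a point): centre of the top of a flat dark green bench mat, fixed, 130 mm (its x) x 100 mm (its y), 3 mm thick, kept clear as a working spot; a tin can be stood on it
- packed_l_c (a point): centre of the packed blue-lidded tin with a yellow seal in the carrier's +y bay, same size as the others; stays where it is
- packed_r_c (a point): centre of the packed blue-lidded tin in the carrier's -y bay; stays where it is
- amber_jar_c (a point): centre of a brown glass jar with a black cap, 51 mm across, 78 mm high, standing beyond the tray (bystander)
- dropper_bottle_c (a point): centre of a small brown bottle with a black cap, 32 mm across, 63 mm high, on the robot's side of the mat (bystander)
- funnel_vial_c (a point): centre of a glass vial with a white funnel in its mouth, 62 mm across the funnel, 98 mm high, beyond the mat (bystander)
- white_pot_c (a point): centre of a white lidded pot, 47 mm across, 49 mm high, beyond the carrier (bystander)

How it is judged (in metres and radians):
On the way:
1. a tin stands upright on the mat or table, away from tray and carrier, let go by the fingers (((horizontal distance between tin_a_c and tin_tray above 0.09 m and horizontal distance between tin_a_c and bay above 0.06 m and height (world z) of tin_a_c between 0.04 and 0.052 m and angle between tin_a_c's own z axis and vertical below 0.1 rad and contact force between the fingers and tin_a below 0.2 N) or (horizontal distance between tin_b_c and tin_tray above 0.09 m and horizontal distance between tin_b_c and bay above 0.06 m and height (world z) of tin_b_c between 0.04 and 0.052 m and angle between tin_b_c's own z axis and vertical below 0.1 rad and contact force between the fingers and tin_b below 0.2 N) or (horizontal distance between tin_c_c and tin_tray above 0.09 m and horizontal distance between tin_c_c and bay above 0.06 m and height (world z) of tin_c_c between 0.04 and 0.052 m and angle between tin_c_c's own z axis and vertical below 0.1 rad and contact force between the fingers and tin_c below 0.2 N) or (horizontal distance between tin_d_c and tin_tray above 0.09 m and horizontal distance between tin_d_c and bay above 0.06 m and height (world z) of tin_d_c between 0.04 and 0.052 m and angle between tin_d_c's own z axis and vertical below 0.1 rad and contact force between the fingers and tin_d below 0.2 N))), for 0.1 s.
At the end, for the whole second after the job is handed in: The loaded tin stands in the carrier's middle bay: centre within 8 mm of the bay's both ways, on its floor (4 mm), upright (0.1 rad), length along the row of bays (0.17 rad). The three empty tins stand upright (0.1 rad) on the tray's floor. All four are at rest (((x of tin_a_c in the frame of bay between -0.008 and 0.008 m and y of tin_a_c in the frame of bay between -0.008 and 0.008 m and z of tin_a_c in the frame of bay between 0.04 and 0.048 m and angle between tin_a_c's own z axis and vertical below 0.1 rad and angle between the x axis of tin_a_c and the y axis of bay, either way round below 0.17 rad) or (x of tin_a_c in the frame of tin_tray between -0.01 and 0.01 m and y of tin_a_c in the frame of tin_tray between -0.08 and 0.08 m and z of tin_a_c in the frame of tin_tray between 0.044 and 0.054 m and angle between tin_a_c's own z axis and vertical below 0.1 rad)) and ((x of tin_b_c in the frame of bay between -0.008 and 0.008 m and y of tin_b_c in the frame of bay between -0.008 and 0.008 m and z of tin_b_c in the frame of bay between 0.04 and 0.048 m and angle between tin_b_c's own z axis and vertical below 0.1 rad and angle between the x axis of tin_b_c and the y axis of bay, either way round below 0.17 rad) or (x of tin_b_c in the frame of tin_tray between -0.01 and 0.01 m and y of tin_b_c in the frame of tin_tray between -0.08 and 0.08 m and z of tin_b_c in the frame of tin_tray between 0.044 and 0.054 m and angle between tin_b_c's own z axis and vertical below 0.1 rad)) and ((x of tin_c_c in the frame of bay between -0.008 and 0.008 m and y of tin_c_c in the frame of bay between -0.008 and 0.008 m and z of tin_c_c in the frame of bay between 0.04 and 0.048 m and angle between tin_c_c's own z axis and vertical below 0.1 rad and angle between the x axis of tin_c_c and the y axis of bay, either way round below 0.17 rad) or (x of tin_c_c in the frame of tin_tray between -0.01 and 0.01 m and y of tin_c_c in the frame of tin_tray between -0.08 and 0.08 m and z of tin_c_c in the frame of tin_tray between 0.044 and 0.054 m and angle between tin_c_c's own z axis and vertical below 0.1 rad)) and ((x of tin_d_c in the frame of bay between -0.008 and 0.008 m and y of tin_d_c in the frame of bay between -0.008 and 0.008 m and z of tin_d_c in the frame of bay between 0.04 and 0.048 m and angle between tin_d_c's own z axis and vertical below 0.1 rad and angle between the x axis of tin_d_c and the y axis of bay, either way round below 0.17 rad) or (x of tin_d_c in the frame of tin_tray between -0.01 and 0.01 m and y of tin_d_c in the frame of tin_tray between -0.08 and 0.08 m and z of tin_d_c in the frame of tin_tray between 0.044 and 0.054 m and angle between tin_d_c's own z axis and vertical below 0.1 rad)) and (contact force between carrier and tin_a above 2 N or contact force between carrier and tin_b above 2 N or contact force between carrier and tin_c above 2 N or contact force between carrier and tin_d above 2 N) and linear speed of each of tin_a, tin_b, tin_c, tin_d below 0.02 m/s); the robot touches nothing.
It fails at once if a green-lidded tin is tipped more than 35 degrees from upright (angle between any of tin_a_c, tin_b_c, tin_c_c, tin_d_c's own z axis and vertical above 0.61 rad).
It fails at once if a green-lidded tin is dropped or banged into the carrier (impact over 60 N) (contact force between carrier and tin_a above 60 N or contact force between carrier and tin_b above 60 N or contact force between carrier and tin_c above 60 N or contact force between carrier and tin_d above 60 N).
It fails at once if a packed blue-lidded tin is shifted by more than 15 mm (distance of any of packed_l_c, packed_r_c from where it was at the start of the episode above 0.015 m).
It fails at once if a bottle, vial or pot standing on the table is shifted by more than 30 mm or knocked over (distance of any of amber_jar_c, dropper_bottle_c, funnel_vial_c, white_pot_c from where it was at the start of the episode above 0.03 m or angle between any of amber_jar_c, dropper_bottle_c, funnel_vial_c, white_pot_c's own z axis and vertical above 0.5 rad).
It also fails if it takes over 72 s, if anything falls off the work surface, if the arm or the gripper's body presses on something with over 40 N, if the wrist force passes 120 N, or if a joint passes its speed limit or range.

### The arm

A 6-joint arm with a two-finger parallel gripper is mounted at the origin on the work surface. World frame = base frame: x ahead of the robot, y to its left, z up, the work surface at z = 0. Lengths are in mm, angles in rad, forces in N, time in s.
With the tool pointing down it reaches from about 350 to 850 mm from the base axis. Payload 8.1 kg.
Tool frame: the origin (TCP) lies at the very end of the fingers, on their centre line; the grasp point (between the pads) lies r.grip_point_offset behind it (r.grip_point_offset is the distance from the TCP to the grasp point, in mm); z points along the fingers, y is the direction in which the jaws open and shut (so a half turn about z gives the same grasp; the last joint's range is limited). The gripper opens to 85 mm and grips with 20 to 120 N. Pads are 22 mm wide; open, the fingers measure 114 mm over their backs; the gripper's body (76 mm by 85 mm) begins 54 mm behind the grasp point. The pads swing forward as they close: fully open they stand 13 mm farther back than shut.
Start: joints at [1.089, 0.13, 1.488, -0, 1.523, -0.085], TCP at [231.861, 553.395, 231.292] pointing down, gripper open.
Joint ranges: [-2.96, 2.96], [-0.89, 2.26], [0.02, 2.5], [-1.34, 4.48], [0, 2.73], [-2.66, 2.66]. Speed limits (rad/s): [2.39, 2.39, 2.79, 3.14, 3.14, 3.14].

### API

Orientations are given as a unit quaternion [x, y, z, w].
In Python, from workcell import r gives the robot as it stands.
- The arm moves only by the shell command python3 -m inch 'ROWS' [FORCE]. ROWS is JSON, a list of rows, each an object of numbers: "rx", "ry", "rz": the turn, a rotation vector about the tool's x, y, z in degrees; "tx", "ty", "tz": the shift along the tool's x, y, z in m; "gripper": the finger opening in m, from 0 to 0.0854. A call has 1 to 8 rows; each row is the pose to reach, as a shift and turn from the pose commanded when the call began, along the tool's axes at that moment; what a row does not reach only later rows make up. A row lasts 1/10 s, in which the tool goes at most 50 mm and 8.59 degrees, less where a joint would pass 70% of its speed; a pose out of reach is approached as far as the arm can. A call with a gripper value outside its range is refused whole. The fingers move at their own pace and stop on an object; FORCE is the grip in N (left out, the last holds). Time passes only in rows, so rows that repeat a pose let the fingers close. It gives the time, the measured TCP pose, the force and the opening at its end, in the units of the state.
- r.observe(): the state, without advancing time (a new reading comes with each control period).
- r.snapshot(name): name is "side" or "top"; returns a dict with "frame" (384x512x3 uint8, blue, green, red), "fx", "fy", "cx", "cy" (pixels), "rvec" (rotation vector, rad) and "tvec" (3), from world to camera coordinates, as OpenCV has them. Camera axes: x right, y down, z forward; pixel columns grow to the right and rows downward; lengths in mm; the calibration is good to about 2 mm. A picture is of the moment at which its call begins. There is no depth.
- r.close_job(): hands the job in, once; it reports no verdict.
The state is a dict: "clock": time; "joint_positions": joint angles; "qvel": joint speeds; "joint_efforts": joint torques, N m; "eef_pos": TCP position; "ee_rot": TCP orientation; "contact_force": force on the tool from outside, world axes, zero at the start; "torque": the same for the moment, N m; "grip_width": opening from 0.0 (shut) to 1.0 (fully open).
Only numpy, scipy, OpenCV 4.12 (cv2) and the standard library are available. Lean on these libraries where they do the work, as an engineer would, in place of code of your own. Each camera call takes 0.05 s, during which the arm holds its last target. There are 200 camera calls.

## Working session

There is one attempt and no reset: what is moved stays moved. The work goes in short steps, Python scripts to look and compute and a shell command to move; the robot and the scene stay as the last step left them, time stands still between calls to the robot, and variables do not carry over. Pictures are saved under pics/ and viewed, about 8 in all and at most 12, crops included, and the job is handed in when it is done.

```bash
mkdir -p pics; ls; python3 - <<'E'
from workcell import r
import cv2
print(r.observe(), r.grip_point_offset)
for n in("side","top"):
    s=r.snapshot(n); cv2.imwrite(f"pics/{n}0.png",s["frame"]); print({k:v for k,v in s.items() if k!="frame"})
E
```

```text
pics
{'clock': 0.0, 'joint_positions': array([ 1.08859177e+00,  1.31138539e-01,  1.48928091e+00, -2.71974903e-06,
        1.52301627e+00, -8.53828046e-02]), 'qvel': array([-0.00103564, -0.00130391,  0.0007796 , -0.00060143, -0.00171864,
        0.00067355]), 'joint_efforts': array([-1.80516148e-03, -5.69405973e+01, -5.00557387e+01, -2.90389371e-04,
        1.49467302e-02, -2.00429395e-05]), 'eef_pos': array([231.60635413, 552.89600641, 230.2570641 ]), 'ee_rot': array([ 1.97111485e-01,  9.80380647e-01, -8.85047407e-04, -2.56723559e-04]), 'contact_force': array([-0.04574622, -0.07611194,  0.33126341]), 'torque': array([0.0022762 , 0.01891633, 0.04945604]), 'grip_width': 1.0039724828941232} 18.700000000000003
{'fx': 384.9576694755154, 'fy': 384.9576694755154, 'cx': 245.45005509695602, 'cy': 186.65020773710629, 'rvec': array([ 0.22767976, -2.80598057,  1.19134419]), 'tvec': array([512.25291412, 140.21137788, 893.73681828])}
{'fx': 495.88536790056247, 'fy': 495.88536790056247, 'cx': 262.0879758003959, 'cy': 193.2758309593589, 'rvec': array([ 2.21013005, -2.16534183,  0.09006308]), 'tvec': array([ -36.25383687,  543.38281836, 1209.46910245])}
```

View pics/top0.png

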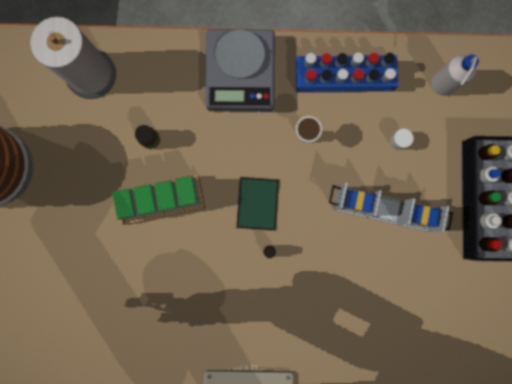

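View pics/side0.png

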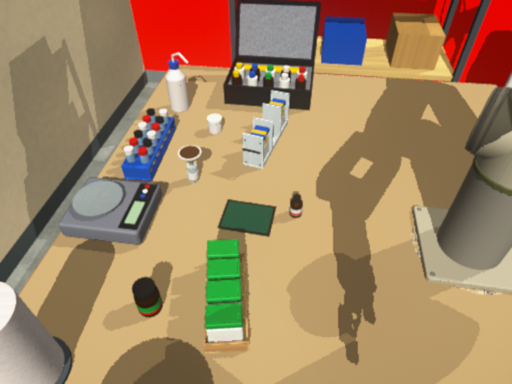

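The top view shows the four green lids in a row at about (124..186, 204..192), the mat at (258,203), the dropper bottle at (270,251), the carrier centre at about (391,207) with blue lids at (360,200) and (427,216), the jar at (147,136) and the funnel at (309,129). The side view agrees.

```bash
cat > h.py <<'E'
import cv2, numpy as np
from workcell import r
def ray(s,uv,z):
    R=cv2.Rodrigues(s["rvec"])[0]; K=np.array([[s["fx"],0,s["cx"]],[0,s["fy"],s["cy"]],[0,0,1]])
    uv=np.atleast_2d(uv).astype(float); d=(R.T@np.linalg.inv(K)@np.c_[uv,np.ones(len(uv))].T).T
    c=-R.T@s["tvec"]; return (c+d*((z-c[2])/d[:,2])[:,None])[:,:2]
def blobs(s,lo,hi,amin,box=None):
    m=cv2.inRange(cv2.cvtColor(s["frame"],cv2.COLOR_BGR2HSV),lo,hi)
    if box: k=np.zeros_like(m); x0,y0,x1,y1=box; k[y0:y1,x0:x1]=255; m&=k
    return [c for c in cv2.findContours(m,cv2.RETR_EXTERNAL,cv2.CHAIN_APPROX_NONE)[0] if cv2.contourArea(c)>amin]
def rect(s,c,z):
    w=ray(s,c.reshape(-1,2),z).astype(np.float32); (x,y),(a,b),t=cv2.minAreaRect(w)
    if a<b: a,b,t=b,a,t+90
    return np.round([x,y,a,b,(t+90)%180-90],1)   # centre, sizes, angle of long side
E
python3 - <<'E'
from h import *
s={n:r.snapshot(n) for n in("top","side")}
T=s["top"]
for c in blobs(T,(50,150,90),(75,255,255),80): print("lid",rect(T,c,93))
for c in blobs(T,(60,60,20),(100,255,89),800): print("mat",rect(T,c,3))
for c in blobs(T,(105,150,80),(125,255,255),20,(325,170,460,240)): print("blue",rect(T,c,92), cv2.boundingRect(c))
for c in blobs(s["side"],(50,150,90),(75,255,255),80): print("sidelid",rect(s["side"],c,93))
print("dropper",ray(T,(270,251),60),"jar",ray(T,(147,136),75),"funnel",ray(T,(309,129),98))
a=cv2.resize(T["frame"][170:245,325:460],None,fx=5.5,fy=5.5,interpolation=cv2.INTER_CUBIC); b=cv2.resize(s["side"]["frame"][85:175,230:300],None,fx=5,fy=5,interpolation=cv2.INTER_CUBIC)
h=max(a.shape[0],b.shape[0]); 
cv2.imwrite("pics/c1.png",a); cv2.imwrite("pics/c2.png",b)
E
```

```text
lid [508.3 297.2  58.2  35.4  12.8]
lid [518.6 249.5  58.9  37.2  13.3]
lid [528.9 201.7  58.9  36.9  12.3]
lid [540.5 154.8  58.9  36.7  11.1]
mat [519.9 -13.8 118.7  89.   -2.6]
blue [ 491.8 -426.5   39.9   20.7   -9.8] (429, 209, 11, 17)
blue [ 498.6 -387.    38.6   16.5   -9.6] (413, 206, 9, 17)
blue [ 523.1 -273.    39.2   19.7  -11. ] (363, 194, 11, 17)
blue [ 530.2 -232.2   37.7   19.2  -10.9] (346, 191, 11, 17)
sidelid [505.6 302.2  62.9  44.6  13. ]
sidelid [527.3 206.5 143.   64.5 -77.4]
dropper [[403.77410865 -46.40826499]] jar [[671.14392355 252.39982527]] funnel [[ 691.77691254 -131.55829081]]
```

View pics/c1.png

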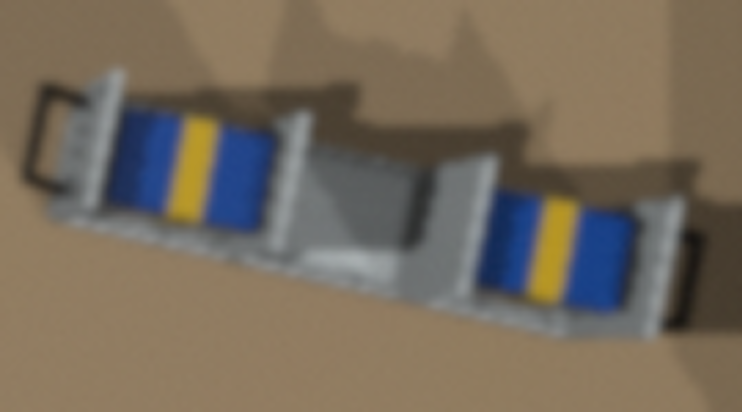

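```bash
cat >> h.py <<'E'
from scipy.spatial.transform import Rotation as Rn
def jaw():
    y=Rn.from_quat(r.observe()["ee_rot"]).as_matrix()[:,1]; return np.degrees(np.arctan2(y[1],y[0]))
def rel(x,y,z,ang):
    o=r.observe(); d=Rn.from_quat(o["ee_rot"]).inv().apply(np.array([x,y,z])-o["eef_pos"])/1000
    print("t %.1f"%o["clock"],"at",o["eef_pos"].round(1),"jaw %.1f"%jaw(),"| move t",d.round(4),"rz %.1f"%((jaw()-ang+90)%180-90),"F",o["contact_force"].round(2),"w %.1f"%(o["grip_width"]*85.4))
E
python3 - <<'E'
from h import *
T=r.snapshot("top")
p=np.array([[[112,72],[85,208]],[[300,112],[273,250]],[[487,155],[458,295]],[[674,198],[647,335]]])/5.5+np.array([325,170])
w=ray(T,p.reshape(-1,2),110).reshape(4,2,2); m=w.mean(1); print(m.round(1), m.mean(0), m[1:3].mean(0))
d=m[0]-m[3]; print(np.degrees(np.arctan2(*d[::-1])), np.linalg.norm(d), "plate dirs",[np.degrees(np.arctan2(*(q[0]-q[1])[::-1])).round(1) for q in w])
print(ray(T,[(270,251)],63), "mat corners",cv2.boundingRect(blobs(T,(60,60,20),(100,255,89),800)[0]))
rel(508.3,297.2,150,12.8)
E
```

```text
[[ 536.3 -210.5]
 [ 520.7 -289.3]
 [ 503.9 -367.3]
 [ 488.2 -446. ]] [ 512.26458874 -328.25736749] [ 512.30994899 -328.29693831]
78.45954778096802 240.35642664731162 plate dirs [np.float64(-10.7), np.float64(-10.9), np.float64(-11.8), np.float64(-11.5)]
[[403.89914143 -46.33046109]] mat corners (239, 179, 38, 49)
t 0.2 at [231.7 553.2 230.8] jaw 67.3 | move t [-0.354  -0.1291  0.0809] rz 54.5 F [ 0.18  0.15 -0.33] w 85.4
```

```bash
python3 -m inch '[{"tx":-0.05,"ty":-0.018,"tz":0.01,"rz":7},{"tx":-0.10,"ty":-0.036,"tz":0.02,"rz":14},{"tx":-0.15,"ty":-0.054,"tz":0.03,"rz":21},{"tx":-0.2,"ty":-0.072,"tz":0.04,"rz":28},{"tx":-0.25,"ty":-0.09,"tz":0.05,"rz":35},{"tx":-0.30,"ty":-0.11,"tz":0.06,"rz":42},{"tx":-0.354,"ty":-0.129,"tz":0.08,"rz":49},{"tx":-0.354,"ty":-0.129,"tz":0.081,"rz":54.5}]'
python3 -c "
from h import *
rel(508.3,297.2,150,12.8)"
```

```text
t 0.2 at [231.7 553.2 230.8] jaw 67.3 | move t [-0.354  -0.1291  0.0809] rz 54.5 F [ 0.18  0.15 -0.33] w 85.4schema error: expected keys rx, ry, rz, tx, ty, tz, gripper
```

```bash
python3 -m inch '[{"rx":0,"ry":0,"tx":-0.05,"ty":-0.018,"tz":0.01,"rz":7,"gripper":0.085},{"rx":0,"ry":0,"tx":-0.10,"ty":-0.036,"tz":0.02,"rz":14,"gripper":0.085},{"rx":0,"ry":0,"tx":-0.15,"ty":-0.054,"tz":0.03,"rz":21,"gripper":0.085},{"rx":0,"ry":0,"tx":-0.2,"ty":-0.072,"tz":0.04,"rz":28,"gripper":0.085},{"rx":0,"ry":0,"tx":-0.25,"ty":-0.09,"tz":0.05,"rz":35,"gripper":0.085},{"rx":0,"ry":0,"tx":-0.30,"ty":-0.11,"tz":0.06,"rz":42,"gripper":0.085},{"rx":0,"ry":0,"tx":-0.354,"ty":-0.129,"tz":0.08,"rz":49,"gripper":0.085},{"rx":0,"ry":0,"tx":-0.354,"ty":-0.129,"tz":0.081,"rz":54.5,"gripper":0.085}]'
python3 -c "
from h import *
rel(508.3,297.2,150,12.8)"
```

```text
clock: 1.05
eef_pos: [510.3, 295.1, 149.7]
ee_rot: [0.627, 0.779, -0.0, 0.0]
contact_force: [0.6, 0.5, -0.5]
grip_width: 0.994
t 1.1 at [510.3 295.1 149.7] jaw 12.4 | move t [ 0.0025 -0.0015 -0.0003] rz -0.4 F [ 0.64  0.51 -0.47] w 84.9
```

```bash
python3 -m inch '[{"rx":0,"ry":0,"tx":0,"ty":0,"tz":0.02,"rz":0,"gripper":0.085},{"rx":0,"ry":0,"tx":0,"ty":0,"tz":0.03,"rz":0,"gripper":0.085},{"rx":0,"ry":0,"tx":0,"ty":0,"tz":0.03,"rz":0,"gripper":0.085}]'
python3 -c "
from h import *
rel(508.3,297.2,42,12.8)"
```

```text
clock: 1.35
eef_pos: [506.8, 297.1, 118.0]
ee_rot: [0.624, 0.781, -0.002, -0.001]
contact_force: [-0.5, 0.0, -0.4]
grip_width: 0.992
t 1.4 at [506.8 297.1 118. ] jaw 12.8 | move t [-0.0002  0.0018  0.076 ] rz -0.0 F [-0.48  0.04 -0.44] w 84.7
```

Well centred. I'll descend, grip the ends at 25 N, lift 15 mm and read the force.

```bash
python3 -m inch '[{"rx":0,"ry":0,"tx":0,"ty":0.001,"tz":0.025,"rz":0,"gripper":0.085},{"rx":0,"ry":0,"tx":0,"ty":0.001,"tz":0.05,"rz":0,"gripper":0.085},{"rx":0,"ry":0,"tx":0,"ty":0.001,"tz":0.07,"rz":0,"gripper":0.085},{"rx":0,"ry":0,"tx":0,"ty":0.001,"tz":0.077,"rz":0,"gripper":0.085},{"rx":0,"ry":0,"tx":0,"ty":0.001,"tz":0.077,"rz":0,"gripper":0.085}]'
python3 -m inch '[{"rx":0,"ry":0,"tx":0,"ty":0,"tz":0,"rz":0,"gripper":0.055},{"rx":0,"ry":0,"tx":0,"ty":0,"tz":0,"rz":0,"gripper":0.055},{"rx":0,"ry":0,"tx":0,"ty":0,"tz":0,"rz":0,"gripper":0.055},{"rx":0,"ry":0,"tx":0,"ty":0,"tz":0,"rz":0,"gripper":0.055},{"rx":0,"ry":0,"tx":0,"ty":0,"tz":0,"rz":0,"gripper":0.055}]' 35
python3 -m inch '[{"rx":0,"ry":0,"tx":0,"ty":0,"tz":-0.006,"rz":0,"gripper":0.055},{"rx":0,"ry":0,"tx":0,"ty":0,"tz":-0.012,"rz":0,"gripper":0.055},{"rx":0,"ry":0,"tx":0,"ty":0,"tz":-0.016,"rz":0,"gripper":0.055},{"rx":0,"ry":0,"tx":0,"ty":0,"tz":-0.016,"rz":0,"gripper":0.055},{"rx":0,"ry":0,"tx":0,"ty":0,"tz":-0.016,"rz":0,"gripper":0.055},{"rx":0,"ry":0,"tx":0,"ty":0,"tz":-0.016,"rz":0,"gripper":0.055}]'
python3 -c "
from h import *
rel(508.3,297.2,42,12.8)
s=r.snapshot('side'); print([rect(s,c,93) for c in blobs(s,(50,150,90),(75,255,255),80)]); rel(508.3,297.2,42,12.8)
cv2.imwrite('pics/lift1.png',cv2.resize(s['frame'][200:370,110:310],None,fx=3,fy=3))"
```

```text
clock: 1.85
eef_pos: [508.5, 298.3, 42.9]
ee_rot: [0.624, 0.782, -0.001, -0.0]
contact_force: [0.0, 0.3, -0.1]
grip_width: 0.996
clock: 2.35
eef_pos: [510.7, 298.6, 45.3]
ee_rot: [0.624, 0.781, 0.001, 0.001]
contact_force: [-0.9, 1.1, 7.2]
grip_width: 0.768
clock: 2.95
eef_pos: [509.2, 297.7, 59.0]
ee_rot: [0.624, 0.781, -0.0, -0.0]
contact_force: [0.1, -1.1, -0.8]
grip_width: 0.771
t 3.0 at [509.2 297.7  59. ] jaw 12.8 | move t [-0.0003 -0.001   0.017 ] rz -0.0 F [ 0.08 -1.08 -0.84] w 65.8
[array([508.5, 301.4,  64.2,  32.6,  13. ])]
t 3.0 at [509.2 297.7  58.9] jaw 12.8 | move t [-0.0003 -0.001   0.0169] rz -0.0 F [-0.56  0.38 -1.4 ] w 65.3
```

View pics/lift1.png

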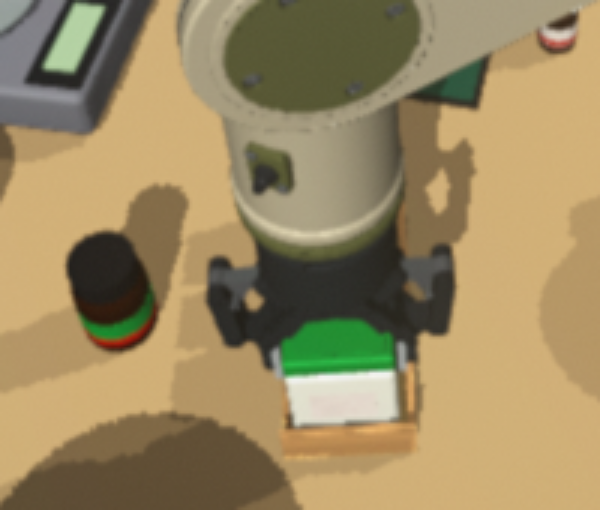

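The crop shows the jaws on both ends of the first tin at about (340,350), still above the tray. The force is about -1 N, so this one is an empty tin. I'll set it down and move to the next.

```bash
python3 -m inch '[{"rx":0,"ry":0,"tx":0,"ty":0,"tz":0.006,"rz":0,"gripper":0.055},{"rx":0,"ry":0,"tx":0,"ty":0,"tz":0.012,"rz":0,"gripper":0.055},{"rx":0,"ry":0,"tx":0,"ty":0,"tz":0.016,"rz":0,"gripper":0.055},{"rx":0,"ry":0,"tx":0,"ty":0,"tz":0.016,"rz":0,"gripper":0.055},{"rx":0,"ry":0,"tx":0,"ty":0,"tz":0.016,"rz":0,"gripper":0.085},{"rx":0,"ry":0,"tx":0,"ty":0,"tz":0.016,"rz":0,"gripper":0.085},{"rx":0,"ry":0,"tx":0,"ty":0,"tz":0.016,"rz":0,"gripper":0.085},{"rx":0,"ry":0,"tx":0,"ty":0,"tz":0.016,"rz":0,"gripper":0.085}]'
python3 -m inch '[{"rx":0,"ry":0,"tx":0,"ty":0,"tz":-0.03,"rz":0,"gripper":0.085},{"rx":0,"ry":0,"tx":0,"ty":0,"tz":-0.07,"rz":0,"gripper":0.085},{"rx":0,"ry":0,"tx":-0.025,"ty":0,"tz":-0.07,"rz":0,"gripper":0.085},{"rx":0,"ry":0,"tx":-0.049,"ty":0,"tz":-0.07,"rz":0,"gripper":0.085},{"rx":0,"ry":0,"tx":-0.049,"ty":0,"tz":-0.04,"rz":0,"gripper":0.085},{"rx":0,"ry":0,"tx":-0.049,"ty":0,"tz":-0.01,"rz":0,"gripper":0.085},{"rx":0,"ry":0,"tx":-0.049,"ty":0,"tz":0,"rz":0,"gripper":0.085},{"rx":0,"ry":0,"tx":-0.049,"ty":0,"tz":0,"rz":0,"gripper":0.085}]'
python3 -c "
from h import *
rel(518.6,249.5,42,12.8)"
python3 -m inch '[{"rx":0,"ry":0,"tx":0,"ty":0,"tz":0,"rz":0,"gripper":0.055},{"rx":0,"ry":0,"tx":0,"ty":0,"tz":0,"rz":0,"gripper":0.055},{"rx":0,"ry":0,"tx":0,"ty":0,"tz":0,"rz":0,"gripper":0.055},{"rx":0,"ry":0,"tx":0,"ty":0,"tz":0,"rz":0,"gripper":0.055},{"rx":0,"ry":0,"tx":0,"ty":0,"tz":0,"rz":0,"gripper":0.055}]' 35
python3 -m inch '[{"rx":0,"ry":0,"tx":0,"ty":0,"tz":-0.006,"rz":0,"gripper":0.055},{"rx":0,"ry":0,"tx":0,"ty":0,"tz":-0.012,"rz":0,"gripper":0.055},{"rx":0,"ry":0,"tx":0,"ty":0,"tz":-0.016,"rz":0,"gripper":0.055},{"rx":0,"ry":0,"tx":0,"ty":0,"tz":-0.016,"rz":0,"gripper":0.055},{"rx":0,"ry":0,"tx":0,"ty":0,"tz":-0.016,"rz":0,"gripper":0.055},{"rx":0,"ry":0,"tx":0,"ty":0,"tz":-0.016,"rz":0,"gripper":0.055}]'
python3 -c "
from h import *
rel(518.6,249.5,42,12.8)
for i in range(4): r.snapshot('side'); print(r.observe()['contact_force'].round(2))"
```

```text
clock: 3.8
eef_pos: [509.2, 297.7, 42.7]
ee_rot: [0.624, 0.781, -0.0, -0.0]
contact_force: [-0.4, -0.2, -0.0]
grip_width: 0.996
clock: 4.6
eef_pos: [518.5, 249.4, 41.1]
ee_rot: [0.624, 0.781, -0.002, -0.001]
contact_force: [0.6, -0.8, -0.7]
grip_width: 0.997
t 4.6 at [518.5 249.4  41.1] jaw 12.8 | move t [ 0.0001  0.0001 -0.0009] rz -0.0 F [ 0.62 -0.77 -0.72] w 85.2
clock: 5.1
eef_pos: [521.5, 250.6, 45.0]
ee_rot: [0.624, 0.781, 0.001, 0.001]
contact_force: [0.6, 1.0, 7.6]
grip_width: 0.772
clock: 5.7
eef_pos: [520.0, 249.9, 59.0]
ee_rot: [0.624, 0.781, -0.0, -0.0]
contact_force: [-0.1, -0.2, -1.2]
grip_width: 0.771
t 5.7 at [520.  249.9  59. ] jaw 12.8 | move t [-0.0001 -0.0015  0.017 ] rz -0.0 F [-0.08 -0.19 -1.25] w 65.8
[ 0.51 -0.86 -1.58]
[-0.34 -0.17 -1.68]
[-0.01  0.88 -0.83]
[-0.35  0.24 -0.44]
```

Mean about -1.1 N, so this tin is also empty. Next tin: spacing 48.9 mm, same shift.

```bash
python3 -m inch '[{"rx":0,"ry":0,"tx":0,"ty":0,"tz":0.006,"rz":0,"gripper":0.055},{"rx":0,"ry":0,"tx":0,"ty":0,"tz":0.012,"rz":0,"gripper":0.055},{"rx":0,"ry":0,"tx":0,"ty":0,"tz":0.016,"rz":0,"gripper":0.055},{"rx":0,"ry":0,"tx":0,"ty":0,"tz":0.016,"rz":0,"gripper":0.055},{"rx":0,"ry":0,"tx":0,"ty":0,"tz":0.016,"rz":0,"gripper":0.085},{"rx":0,"ry":0,"tx":0,"ty":0,"tz":0.016,"rz":0,"gripper":0.085},{"rx":0,"ry":0,"tx":0,"ty":0,"tz":0.016,"rz":0,"gripper":0.085},{"rx":0,"ry":0,"tx":0,"ty":0,"tz":0.016,"rz":0,"gripper":0.085}]'
python3 -m inch '[{"rx":0,"ry":0,"tx":0,"ty":0,"tz":-0.03,"rz":0,"gripper":0.085},{"rx":0,"ry":0,"tx":0,"ty":0,"tz":-0.07,"rz":0,"gripper":0.085},{"rx":0,"ry":0,"tx":-0.025,"ty":0,"tz":-0.07,"rz":0,"gripper":0.085},{"rx":0,"ry":0,"tx":-0.049,"ty":0,"tz":-0.07,"rz":0,"gripper":0.085},{"rx":0,"ry":0,"tx":-0.049,"ty":-0.001,"tz":-0.04,"rz":0,"gripper":0.085},{"rx":0,"ry":0,"tx":-0.049,"ty":-0.001,"tz":-0.01,"rz":0,"gripper":0.085},{"rx":0,"ry":0,"tx":-0.049,"ty":-0.001,"tz":0,"rz":0,"gripper":0.085},{"rx":0,"ry":0,"tx":-0.049,"ty":-0.001,"tz":0,"rz":0,"gripper":0.085}]'
python3 -c "
from h import *
rel(528.9,201.7,42,12.8)"
python3 -m inch '[{"rx":0,"ry":0,"tx":0,"ty":0,"tz":0,"rz":0,"gripper":0.055},{"rx":0,"ry":0,"tx":0,"ty":0,"tz":0,"rz":0,"gripper":0.055},{"rx":0,"ry":0,"tx":0,"ty":0,"tz":0,"rz":0,"gripper":0.055},{"rx":0,"ry":0,"tx":0,"ty":0,"tz":0,"rz":0,"gripper":0.055},{"rx":0,"ry":0,"tx":0,"ty":0,"tz":0,"rz":0,"gripper":0.055}]' 35
python3 -m inch '[{"rx":0,"ry":0,"tx":0,"ty":0,"tz":-0.006,"rz":0,"gripper":0.055},{"rx":0,"ry":0,"tx":0,"ty":0,"tz":-0.012,"rz":0,"gripper":0.055},{"rx":0,"ry":0,"tx":0,"ty":0,"tz":-0.016,"rz":0,"gripper":0.055},{"rx":0,"ry":0,"tx":0,"ty":0,"tz":-0.016,"rz":0,"gripper":0.055},{"rx":0,"ry":0,"tx":0,"ty":0,"tz":-0.016,"rz":0,"gripper":0.055},{"rx":0,"ry":0,"tx":0,"ty":0,"tz":-0.016,"rz":0,"gripper":0.055}]'
python3 -c "
from h import *
rel(528.9,201.7,42,12.8)
for i in range(4): r.snapshot('side'); print(r.observe()['contact_force'].round(2))"
```

```text
clock: 6.7
eef_pos: [520.0, 249.9, 42.8]
ee_rot: [0.624, 0.781, -0.0, -0.0]
contact_force: [0.6, 0.4, -1.0]
grip_width: 0.993
clock: 7.5
eef_pos: [528.3, 201.6, 41.2]
ee_rot: [0.624, 0.781, -0.002, -0.001]
contact_force: [-0.3, 0.9, -0.3]
grip_width: 0.996
t 7.5 at [528.3 201.6  41.2] jaw 12.8 | move t [ 0.      0.0006 -0.0008] rz -0.0 F [-0.26  0.88 -0.25] w 85.0
clock: 8.0
eef_pos: [531.3, 202.5, 45.0]
ee_rot: [0.624, 0.781, 0.001, 0.001]
contact_force: [-1.4, 0.4, 6.0]
grip_width: 0.771
clock: 8.6
eef_pos: [529.9, 201.9, 58.9]
ee_rot: [0.624, 0.781, -0.0, -0.0]
contact_force: [-0.2, 0.3, -4.3]
grip_width: 0.768
t 8.6 at [529.9 201.9  58.9] jaw 12.8 | move t [ 0.     -0.001   0.0169] rz -0.0 F [-0.24  0.29 -4.3 ] w 65.6
[ 0.6  -0.5  -5.48]
[-0.56  0.12 -4.68]
[ 0.6   0.04 -5.15]
[ 0.07 -0.04 -3.98]
```

Readings of -4 to -5.5 N make this the loaded tin (~480 g). I'll lift it and carry it towards the mat, turning to jaw 78.5°.

```bash
python3 -m inch '[{"rx":0,"ry":0,"tx":0,"ty":0,"tz":-0.01,"rz":0,"gripper":0.055},{"rx":0,"ry":0,"tx":0,"ty":0,"tz":-0.03,"rz":0,"gripper":0.055},{"rx":0,"ry":0,"tx":0,"ty":0,"tz":-0.055,"rz":0,"gripper":0.055},{"rx":0,"ry":0,"tx":0,"ty":0,"tz":-0.08,"rz":0,"gripper":0.055},{"rx":0,"ry":0,"tx":0,"ty":0,"tz":-0.1,"rz":0,"gripper":0.055},{"rx":0,"ry":0,"tx":0,"ty":0,"tz":-0.1,"rz":0,"gripper":0.055}]' 50
python3 -c "
from h import *
rel(522,-13,160,78.5)"
```

```text
clock: 9.4
eef_pos: [532.7, 202.8, 164.0]
ee_rot: [0.624, 0.781, 0.003, 0.002]
contact_force: [1.1, 0.4, -3.9]
grip_width: 0.769
t 9.4 at [532.7 202.8 164. ] jaw 12.8 | move t [-0.2081 -0.0581  0.0035] rz -65.7 F [ 1.12  0.4  -3.88] w 65.7
```

```bash
python3 -m inch '[{"rx":0,"ry":0,"tx":-0.015,"ty":-0.004,"tz":0,"rz":-6,"gripper":0.055},{"rx":0,"ry":0,"tx":-0.045,"ty":-0.012,"tz":0,"rz":-14,"gripper":0.055},{"rx":0,"ry":0,"tx":-0.08,"ty":-0.02,"tz":0,"rz":-22,"gripper":0.055},{"rx":0,"ry":0,"tx":-0.115,"ty":-0.03,"tz":0,"rz":-30,"gripper":0.055},{"rx":0,"ry":0,"tx":-0.15,"ty":-0.04,"tz":0,"rz":-38,"gripper":0.055},{"rx":0,"ry":0,"tx":-0.18,"ty":-0.048,"tz":0,"rz":-46,"gripper":0.055},{"rx":0,"ry":0,"tx":-0.2,"ty":-0.055,"tz":0,"rz":-54,"gripper":0.055},{"rx":0,"ry":0,"tx":-0.208,"ty":-0.056,"tz":0,"rz":-60,"gripper":0.055}]'
python3 -m inch '[{"rx":0,"ry":0,"tx":0,"ty":0,"tz":0.01,"rz":-5.7,"gripper":0.055},{"rx":0,"ry":0,"tx":0,"ty":0,"tz":0.03,"rz":-5.7,"gripper":0.055},{"rx":0,"ry":0,"tx":0,"ty":0,"tz":0.055,"rz":-5.7,"gripper":0.055},{"rx":0,"ry":0,"tx":0,"ty":0,"tz":0.08,"rz":-5.7,"gripper":0.055},{"rx":0,"ry":0,"tx":0,"ty":0,"tz":0.095,"rz":-5.7,"gripper":0.055},{"rx":0,"ry":0,"tx":0,"ty":0,"tz":0.1,"rz":-5.7,"gripper":0.055},{"rx":0,"ry":0,"tx":0,"ty":0,"tz":0.1,"rz":-5.7,"gripper":0.055}]'
python3 -c "
from h import *
rel(522,-13,43,78.5)
s=r.snapshot('side');cv2.imwrite('pics/mat1.png',cv2.resize(s['frame'][140:350,150:340],None,fx=3,fy=2.8))"
```

```text
clock: 10.2
eef_pos: [520.5, -15.4, 158.1]
ee_rot: [0.148, 0.989, -0.0, -0.001]
contact_force: [0.0, 0.8, -4.4]
grip_width: 0.766
clock: 10.9
eef_pos: [520.9, -13.1, 58.5]
ee_rot: [0.1, 0.995, 0.0, -0.001]
contact_force: [-0.5, 0.3, -4.1]
grip_width: 0.767
t 10.9 at [520.9 -13.1  58.5] jaw 78.5 | move t [-0.0011  0.0003  0.0155] rz -0.0 F [-0.52  0.31 -4.15] w 65.5
```

View pics/mat1.png

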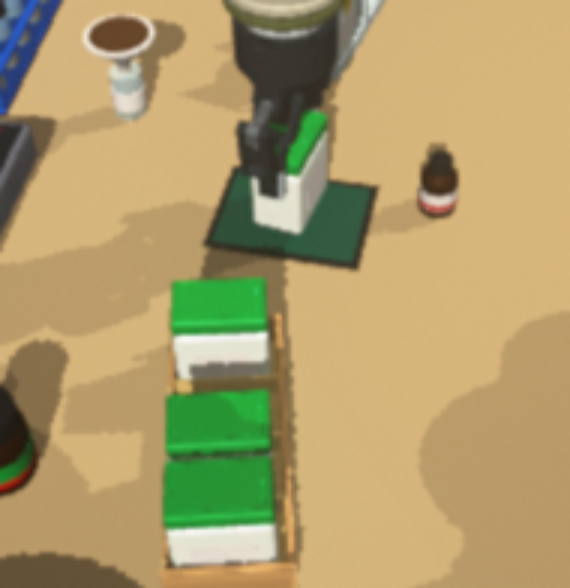

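The loaded tin hangs upright over the mat at about (285,180) in the crop. The three empties stand in the tray, and its third place is now free. I'll lower slowly to contact.

```bash
python3 -m inch '[{"rx":0,"ry":0,"tx":0,"ty":0,"tz":0.005,"rz":0,"gripper":0.055},{"rx":0,"ry":0,"tx":0,"ty":0,"tz":0.01,"rz":0,"gripper":0.055},{"rx":0,"ry":0,"tx":0,"ty":0,"tz":0.013,"rz":0,"gripper":0.055},{"rx":0,"ry":0,"tx":0,"ty":0,"tz":0.014,"rz":0,"gripper":0.055},{"rx":0,"ry":0,"tx":0,"ty":0,"tz":0.014,"rz":0,"gripper":0.055}]'
python3 -m inch '[{"rx":0,"ry":0,"tx":0,"ty":0,"tz":0.001,"rz":0,"gripper":0.055},{"rx":0,"ry":0,"tx":0,"ty":0,"tz":0.002,"rz":0,"gripper":0.055},{"rx":0,"ry":0,"tx":0,"ty":0,"tz":0.002,"rz":0,"gripper":0.055}]'
python3 -c "
from h import *
rel(522,-13,43,78.5)"
```

```text
clock: 11.45
eef_pos: [521.4, -13.2, 45.1]
ee_rot: [0.1, 0.995, -0.0, -0.0]
contact_force: [0.3, 0.1, -4.7]
grip_width: 0.766
clock: 11.75
eef_pos: [521.5, -13.2, 43.2]
ee_rot: [0.1, 0.995, -0.0, -0.0]
contact_force: [-0.4, 0.5, -5.5]
grip_width: 0.766
t 11.8 at [521.5 -13.2  43.2] jaw 78.5 | move t [-0.0005  0.0003  0.0002] rz -0.0 F [-0.37  0.54 -5.47] w 65.4
```

```bash
python3 -m inch '[{"rx":0,"ry":0,"tx":0,"ty":0,"tz":0.001,"rz":0,"gripper":0.055},{"rx":0,"ry":0,"tx":0,"ty":0,"tz":0.001,"rz":0,"gripper":0.055}]'
python3 -m inch '[{"rx":0,"ry":0,"tx":0,"ty":0,"tz":0.001,"rz":0,"gripper":0.055},{"rx":0,"ry":0,"tx":0,"ty":0,"tz":0.001,"rz":0,"gripper":0.055}]'
python3 -m inch '[{"rx":0,"ry":0,"tx":0,"ty":0,"tz":0.001,"rz":0,"gripper":0.055},{"rx":0,"ry":0,"tx":0,"ty":0,"tz":0.001,"rz":0,"gripper":0.055}]'
```

```text
clock: 11.95
eef_pos: [521.9, -13.3, 43.1]
ee_rot: [0.1, 0.995, -0.0, 0.0]
contact_force: [-3.2, 0.5, 3.1]
grip_width: 0.767
clock: 12.15
eef_pos: [522.3, -13.3, 43.1]
ee_rot: [0.1, 0.995, -0.0, 0.001]
contact_force: [-6.1, 0.3, 11.9]
grip_width: 0.768
clock: 12.35
eef_pos: [522.8, -13.4, 43.0]
ee_rot: [0.1, 0.995, -0.0, 0.001]
contact_force: [-9.4, 0.7, 18.6]
grip_width: 0.766
```

It's firmly on the mat: TCP to underside is 40.1 mm. I'll unload the press, open, rise and turn 90° (jaw to -11.5°).

```bash
python3 -m inch '[{"rx":0,"ry":0,"tx":0,"ty":0,"tz":-0.003,"rz":0,"gripper":0.055},{"rx":0,"ry":0,"tx":0,"ty":0,"tz":-0.003,"rz":0,"gripper":0.085},{"rx":0,"ry":0,"tx":0,"ty":0,"tz":-0.003,"rz":0,"gripper":0.085},{"rx":0,"ry":0,"tx":0,"ty":0,"tz":-0.003,"rz":0,"gripper":0.085},{"rx":0,"ry":0,"tx":0,"ty":0,"tz":-0.003,"rz":0,"gripper":0.085},{"rx":0,"ry":0,"tx":0,"ty":0,"tz":-0.02,"rz":0,"gripper":0.085},{"rx":0,"ry":0,"tx":0,"ty":0,"tz":-0.06,"rz":0,"gripper":0.085},{"rx":0,"ry":0,"tx":0,"ty":0,"tz":-0.09,"rz":0,"gripper":0.085}]'
python3 -m inch '[{"rx":0,"ry":0,"tx":0,"ty":0,"tz":-0.02,"rz":8,"gripper":0.085},{"rx":0,"ry":0,"tx":0,"ty":0,"tz":-0.02,"rz":16,"gripper":0.085},{"rx":0,"ry":0,"tx":0,"ty":0,"tz":-0.02,"rz":24,"gripper":0.085},{"rx":0,"ry":0,"tx":0,"ty":0,"tz":-0.02,"rz":32,"gripper":0.085},{"rx":0,"ry":0,"tx":0,"ty":0,"tz":-0.02,"rz":40,"gripper":0.085},{"rx":0,"ry":0,"tx":0,"ty":0,"tz":-0.02,"rz":48,"gripper":0.085},{"rx":0,"ry":0,"tx":0,"ty":0,"tz":-0.02,"rz":56,"gripper":0.085},{"rx":0,"ry":0,"tx":0,"ty":0,"tz":-0.02,"rz":64,"gripper":0.085}]'
python3 -m inch '[{"rx":0,"ry":0,"tx":0,"ty":0,"tz":0,"rz":8,"gripper":0.085},{"rx":0,"ry":0,"tx":0,"ty":0,"tz":0,"rz":16,"gripper":0.085},{"rx":0,"ry":0,"tx":0,"ty":0,"tz":0,"rz":24,"gripper":0.085},{"rx":0,"ry":0,"tx":0,"ty":0,"tz":0,"rz":26,"gripper":0.085},{"rx":0,"ry":0,"tx":0,"ty":0,"tz":0,"rz":26,"gripper":0.085}]'
python3 -c "
from h import *
rel(522,-13,49,-11.5)
s=r.snapshot('side');cv2.imwrite('pics/mat2.png',cv2.resize(s['frame'][140:350,150:340],None,fx=3,fy=2.8))"
```

```text
clock: 13.15
eef_pos: [521.4, -13.2, 131.6]
ee_rot: [0.101, 0.995, -0.0, -0.0]
contact_force: [2.2, 0.7, 0.4]
grip_width: 0.994
clock: 13.95
eef_pos: [521.5, -13.2, 150.1]
ee_rot: [0.615, 0.789, -0.0, -0.0]
contact_force: [0.1, -0.0, 0.6]
grip_width: 0.996
clock: 14.45
eef_pos: [521.4, -13.2, 150.1]
ee_rot: [0.775, 0.632, -0.0, -0.0]
contact_force: [-0.5, -0.1, -0.6]
grip_width: 0.995
t 14.4 at [521.4 -13.2 150.1] jaw -11.6 | move t [0.0003 0.0005 0.1011] rz -0.1 F [-0.54 -0.12 -0.58] w 85.0
```

View pics/mat2.png

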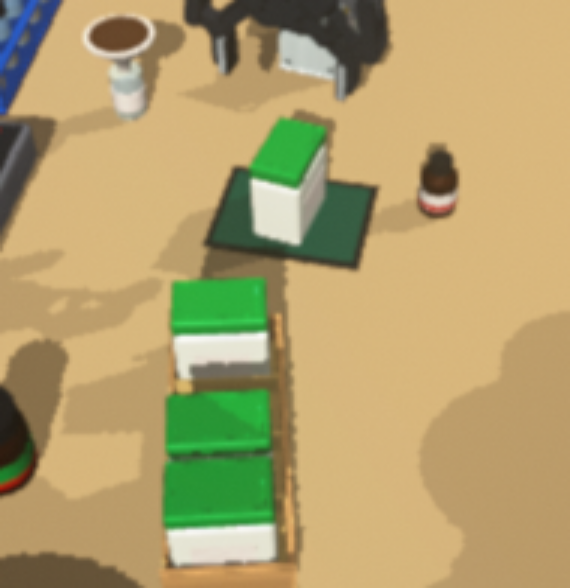

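The tin stands upright and let go on the mat at about (290,180) in the crop, and the jaws are turned and clear above it. I'll measure the lid from the side view, then descend and grip the broad sides.

```bash
python3 -c "
from h import *
s=r.snapshot('side'); t=r.snapshot('top')
for n,c in (('side',s),('top',t)):
  print(n,[rect(c,b,91) for b in blobs(c,(50,150,90),(75,255,255),60)])"
python3 -m inch '[{"rx":0,"ry":0,"tx":0,"ty":0,"tz":0.03,"rz":0,"gripper":0.085},{"rx":0,"ry":0,"tx":0,"ty":0,"tz":0.06,"rz":0,"gripper":0.085},{"rx":0,"ry":0,"tx":0,"ty":0,"tz":0.09,"rz":0,"gripper":0.085},{"rx":0,"ry":0,"tx":0,"ty":0,"tz":0.101,"rz":0,"gripper":0.085},{"rx":0,"ry":0,"tx":0,"ty":0,"tz":0.101,"rz":0,"gripper":0.085},{"rx":0,"ry":0,"tx":0,"ty":0,"tz":0.101,"rz":0,"gripper":0.085}]'
```

```text
side [array([507.9, 301.3,  62.9,  44.4,  12.7]), array([518.1, 252.6,  63.1,  45.6,  12.7]), array([538.2, 158.7,  63.8,  45.8,   9.2]), array([519.4,  -7.6,  71.9,  39.5,  79.3])]
top [array([509.8, 298.5,  59. ,  33.2,  13.5]), array([520.2, 249.8,  58.9,  36.4,  13.3]), array([540.7, 154.1,  58.5,  34.8,  11.3])]
clock: 15.2
eef_pos: [522.3, -13.3, 50.4]
ee_rot: [0.774, 0.633, 0.0, 0.0]
contact_force: [-0.2, 0.0, 0.1]
grip_width: 0.995
```

```bash
python3 -m inch '[{"rx":0,"ry":0,"tx":0,"ty":0,"tz":0,"rz":0,"gripper":0.032},{"rx":0,"ry":0,"tx":0,"ty":0,"tz":0,"rz":0,"gripper":0.032},{"rx":0,"ry":0,"tx":0,"ty":0,"tz":0,"rz":0,"gripper":0.032},{"rx":0,"ry":0,"tx":0,"ty":0,"tz":0,"rz":0,"gripper":0.032},{"rx":0,"ry":0,"tx":0,"ty":0,"tz":0,"rz":0,"gripper":0.032},{"rx":0,"ry":0,"tx":0,"ty":0,"tz":0,"rz":0,"gripper":0.032},{"rx":0,"ry":0,"tx":0,"ty":0,"tz":0,"rz":0,"gripper":0.032}]' 50
python3 -m inch '[{"rx":0,"ry":0,"tx":0,"ty":0,"tz":-0.01,"rz":0,"gripper":0.032},{"rx":0,"ry":0,"tx":0,"ty":0,"tz":-0.03,"rz":0,"gripper":0.032},{"rx":0,"ry":0,"tx":0,"ty":0,"tz":-0.06,"rz":0,"gripper":0.032},{"rx":0,"ry":0,"tx":0,"ty":0,"tz":-0.09,"rz":0,"gripper":0.032},{"rx":0,"ry":0,"tx":0,"ty":0,"tz":-0.12,"rz":0,"gripper":0.032},{"rx":0,"ry":0,"tx":0,"ty":0,"tz":-0.14,"rz":0,"gripper":0.032},{"rx":0,"ry":0,"tx":0,"ty":0,"tz":-0.15,"rz":0,"gripper":0.032},{"rx":0,"ry":0,"tx":0,"ty":0,"tz":-0.15,"rz":0,"gripper":0.032}]'
python3 -c "
from h import *
rel(512.3,-328.3,200,-11.5)"
```

```text
clock: 15.9
eef_pos: [522.2, -13.3, 50.4]
ee_rot: [0.775, 0.632, 0.001, 0.001]
contact_force: [-1.8, 0.0, 6.2]
grip_width: 0.486
clock: 16.7
eef_pos: [522.2, -13.3, 200.7]
ee_rot: [0.775, 0.632, 0.001, 0.001]
contact_force: [0.7, -0.9, -5.0]
grip_width: 0.485
t 16.7 at [522.2 -13.3 200.7] jaw -11.5 | move t [-0.3106  0.0533  0.0008] rz -0.0 F [ 0.75 -0.94 -5.04] w 41.4
```

```bash
python3 -m inch '[{"rx":0,"ry":0,"tx":-0.02,"ty":0.003,"tz":0,"rz":0,"gripper":0.032},{"rx":0,"ry":0,"tx":-0.06,"ty":0.01,"tz":0,"rz":0,"gripper":0.032},{"rx":0,"ry":0,"tx":-0.105,"ty":0.018,"tz":0,"rz":0,"gripper":0.032},{"rx":0,"ry":0,"tx":-0.15,"ty":0.026,"tz":0,"rz":0,"gripper":0.032},{"rx":0,"ry":0,"tx":-0.195,"ty":0.034,"tz":0,"rz":0,"gripper":0.032},{"rx":0,"ry":0,"tx":-0.24,"ty":0.042,"tz":0,"rz":0,"gripper":0.032},{"rx":0,"ry":0,"tx":-0.28,"ty":0.049,"tz":0,"rz":0,"gripper":0.032},{"rx":0,"ry":0,"tx":-0.3,"ty":0.052,"tz":0,"rz":0,"gripper":0.032}]'
python3 -m inch '[{"rx":0,"ry":0,"tx":-0.01,"ty":0.001,"tz":0.01,"rz":0,"gripper":0.032},{"rx":0,"ry":0,"tx":-0.01,"ty":0.001,"tz":0.02,"rz":0,"gripper":0.032},{"rx":0,"ry":0,"tx":-0.01,"ty":0.001,"tz":0.03,"rz":0,"gripper":0.032},{"rx":0,"ry":0,"tx":-0.01,"ty":0.001,"tz":0.03,"rz":0,"gripper":0.032},{"rx":0,"ry":0,"tx":-0.01,"ty":0.001,"tz":0.03,"rz":0,"gripper":0.032}]'
python3 -c "
from h import *
rel(512.3,-328.3,160,-11.5)
s=r.snapshot('side');a=cv2.resize(s['frame'][50:180,190:320],None,fx=3,fy=3)
t=r.snapshot('top');b=cv2.resize(t['frame'][165:250,325:460],None,fx=3,fy=3)
b=cv2.copyMakeBorder(b,0,a.shape[0]-b.shape[0],0,0,cv2.BORDER_CONSTANT); cv2.imwrite('pics/over.png',np.hstack([a,b]))
print([rect(s,c,160-47.4+88) for c in blobs(s,(50,150,60),(75,255,255),30,(190,40,320,180))])"
```

```text
clock: 17.5
eef_pos: [510.7, -320.4, 196.7]
ee_rot: [0.775, 0.631, -0.001, -0.001]
contact_force: [0.2, 0.7, -4.2]
grip_width: 0.486
clock: 18.0
eef_pos: [511.5, -325.9, 168.6]
ee_rot: [0.774, 0.633, -0.0, -0.001]
contact_force: [1.0, 0.3, -4.0]
grip_width: 0.486
t 18.0 at [ 511.5 -325.9  168.6] jaw -11.4 | move t [-0.0022  0.0013  0.0086] rz 0.1 F [ 1.03  0.35 -4.02] w 41.5
[array([ 511. , -338.1,  101.2,   42. ,   81.5])]
```

View pics/over.png

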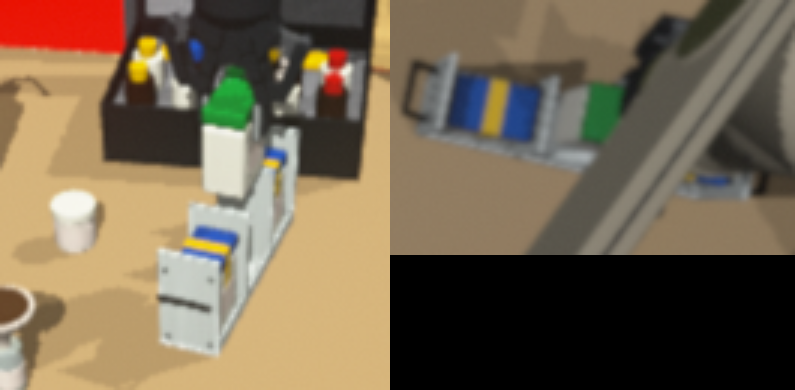

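The left half shows the tin upright above the middle bay, white face at about (230,160), with the plates below it. The right half (top view) shows the lid's left edge at about x=584, just clear of the plate edge at 555, with the rest hidden by the arm. I'll check that edge numerically.

```bash
python3 -c "
from h import *
t=r.snapshot('top'); b=blobs(t,(50,150,60),(75,255,255),30,(370,180,420,240)); print(rel(512.3,-328.3,110,-11.5))
u=np.array([.199,.98]); v=np.array([.98,-.199]); o=r.observe()['eef_pos']
for c in b:
  w=ray(t,c.reshape(-1,2),o[2]-47.4+88)-o[:2]; a=w@u; x=w@v
  print('along max',np.percentile(a,[90,95,100]).round(1),'across',np.percentile(x[a>np.percentile(a,60)],[0,5,95,100]).round(1))"
```

```text
t 18.1 at [ 512.1 -327.1  170.2] jaw -11.5 | move t [-0.0011  0.0004  0.0602] rz 0.0 F [-0.19  0.68 -4.44] w 41.5
None
along max [32.2 32.4 32.8] across [-18.  -16.6  16.   16.3]
```

The tin sits about 2 mm to +y of the TCP (both views agree), so I'll aim 2 mm further and descend gently in stages. Floor contact is expected near TCP z of 51.4.

```bash
python3 -m inch '[{"rx":0,"ry":0,"tx":-0.003,"ty":0,"tz":0,"rz":0,"gripper":0.032},{"rx":0,"ry":0,"tx":-0.003,"ty":0,"tz":0.012,"rz":0,"gripper":0.032},{"rx":0,"ry":0,"tx":-0.003,"ty":0,"tz":0.025,"rz":0,"gripper":0.032},{"rx":0,"ry":0,"tx":-0.003,"ty":0,"tz":0.035,"rz":0,"gripper":0.032},{"rx":0,"ry":0,"tx":-0.003,"ty":0,"tz":0.04,"rz":0,"gripper":0.032},{"rx":0,"ry":0,"tx":-0.003,"ty":0,"tz":0.04,"rz":0,"gripper":0.032}]'
python3 -m inch '[{"rx":0,"ry":0,"tx":0,"ty":0,"tz":0.007,"rz":0,"gripper":0.032},{"rx":0,"ry":0,"tx":0,"ty":0,"tz":0.014,"rz":0,"gripper":0.032},{"rx":0,"ry":0,"tx":0,"ty":0,"tz":0.021,"rz":0,"gripper":0.032},{"rx":0,"ry":0,"tx":0,"ty":0,"tz":0.025,"rz":0,"gripper":0.032},{"rx":0,"ry":0,"tx":0,"ty":0,"tz":0.025,"rz":0,"gripper":0.032},{"rx":0,"ry":0,"tx":0,"ty":0,"tz":0.025,"rz":0,"gripper":0.032}]'
python3 -c "
from h import *
rel(511.9,-330.2,51.4,-11.5)
s=r.snapshot('side');cv2.imwrite('pics/in.png',cv2.resize(s['frame'][60:180,210:310],None,fx=5,fy=5))"
```

```text
clock: 18.75
eef_pos: [509.9, -329.8, 127.3]
ee_rot: [0.775, 0.632, -0.0, -0.002]
contact_force: [-0.2, -1.0, -4.4]
grip_width: 0.487
clock: 19.35
eef_pos: [510.8, -330.5, 104.3]
ee_rot: [0.775, 0.632, -0.0, -0.0]
contact_force: [0.3, 0.3, -5.1]
grip_width: 0.49
t 19.4 at [ 510.8 -330.5  104.3] jaw -11.5 | move t [0.0005 0.001  0.0529] rz -0.0 F [ 0.31  0.35 -5.1 ] w 41.8
```

View pics/in.png

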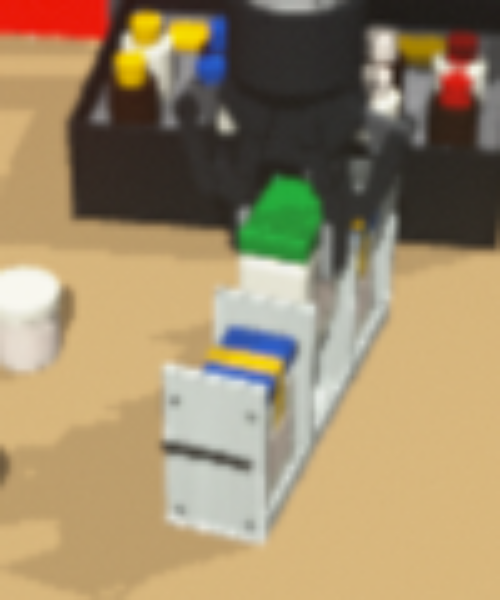

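The tin's base is behind the near plate and between the plates (crop, around (275,270)), with no side load. Continuing down.

```bash
python3 -m inch '[{"rx":0,"ry":0,"tx":0,"ty":0.001,"tz":0.007,"rz":0,"gripper":0.032},{"rx":0,"ry":0,"tx":0,"ty":0.001,"tz":0.014,"rz":0,"gripper":0.032},{"rx":0,"ry":0,"tx":0,"ty":0.001,"tz":0.021,"rz":0,"gripper":0.032},{"rx":0,"ry":0,"tx":0,"ty":0.001,"tz":0.025,"rz":0,"gripper":0.032},{"rx":0,"ry":0,"tx":0,"ty":0.001,"tz":0.025,"rz":0,"gripper":0.032}]'
python3 -m inch '[{"rx":0,"ry":0,"tx":0,"ty":0,"tz":0.006,"rz":0,"gripper":0.032},{"rx":0,"ry":0,"tx":0,"ty":0,"tz":0.012,"rz":0,"gripper":0.032},{"rx":0,"ry":0,"tx":0,"ty":0,"tz":0.018,"rz":0,"gripper":0.032},{"rx":0,"ry":0,"tx":0,"ty":0,"tz":0.022,"rz":0,"gripper":0.032},{"rx":0,"ry":0,"tx":0,"ty":0,"tz":0.022,"rz":0,"gripper":0.032},{"rx":0,"ry":0,"tx":0,"ty":0,"tz":0.022,"rz":0,"gripper":0.032}]'
```

```text
clock: 19.9
eef_pos: [511.1, -330.1, 77.9]
ee_rot: [0.775, 0.632, -0.0, -0.001]
contact_force: [0.1, 0.2, -4.6]
grip_width: 0.483
clock: 20.5
eef_pos: [511.8, -330.6, 57.2]
ee_rot: [0.775, 0.632, -0.0, -0.0]
contact_force: [0.2, 0.8, -4.2]
grip_width: 0.487
```

```bash
python3 -m inch '[{"rx":0,"ry":0,"tx":0,"ty":0,"tz":0.001,"rz":0,"gripper":0.032},{"rx":0,"ry":0,"tx":0,"ty":0,"tz":0.002,"rz":0,"gripper":0.032},{"rx":0,"ry":0,"tx":0,"ty":0,"tz":0.003,"rz":0,"gripper":0.032},{"rx":0,"ry":0,"tx":0,"ty":0,"tz":0.004,"rz":0,"gripper":0.032},{"rx":0,"ry":0,"tx":0,"ty":0,"tz":0.004,"rz":0,"gripper":0.032}]'
python3 -m inch '[{"rx":0,"ry":0,"tx":0,"ty":0,"tz":0.0005,"rz":0,"gripper":0.032},{"rx":0,"ry":0,"tx":0,"ty":0,"tz":0.001,"rz":0,"gripper":0.032},{"rx":0,"ry":0,"tx":0,"ty":0,"tz":0.001,"rz":0,"gripper":0.032}]'
python3 -m inch '[{"rx":0,"ry":0,"tx":0,"ty":0,"tz":0.0005,"rz":0,"gripper":0.032},{"rx":0,"ry":0,"tx":0,"ty":0,"tz":0.0005,"rz":0,"gripper":0.032}]'
```

```text
clock: 21.0
eef_pos: [511.7, -330.6, 53.1]
ee_rot: [0.775, 0.632, -0.0, -0.0]
contact_force: [0.4, -0.1, -4.9]
grip_width: 0.487
clock: 21.3
eef_pos: [511.7, -330.6, 52.2]
ee_rot: [0.775, 0.632, -0.0, -0.0]
contact_force: [-0.6, 0.0, -4.5]
grip_width: 0.487
clock: 21.5
eef_pos: [511.8, -330.6, 51.7]
ee_rot: [0.775, 0.632, -0.0, -0.0]
contact_force: [0.1, -0.0, -4.0]
grip_width: 0.484
```

```bash
python3 -m inch '[{"rx":0,"ry":0,"tx":0,"ty":0,"tz":0.0005,"rz":0,"gripper":0.032},{"rx":0,"ry":0,"tx":0,"ty":0,"tz":0.0005,"rz":0,"gripper":0.032}]'
python3 -m inch '[{"rx":0,"ry":0,"tx":0,"ty":0,"tz":0.0005,"rz":0,"gripper":0.032},{"rx":0,"ry":0,"tx":0,"ty":0,"tz":0.0005,"rz":0,"gripper":0.032}]'
python3 -m inch '[{"rx":0,"ry":0,"tx":0,"ty":0,"tz":0.0005,"rz":0,"gripper":0.032},{"rx":0,"ry":0,"tx":0,"ty":0,"tz":0.0005,"rz":0,"gripper":0.032}]'
```

```text
clock: 21.7
eef_pos: [511.9, -330.7, 51.5]
ee_rot: [0.775, 0.632, 0.0, 0.0]
contact_force: [-1.5, 0.1, -2.4]
grip_width: 0.486
clock: 21.9
eef_pos: [512.0, -330.8, 51.5]
ee_rot: [0.775, 0.632, 0.0, 0.0]
contact_force: [-4.2, 1.8, 4.6]
grip_width: 0.488
clock: 22.1
eef_pos: [512.0, -330.8, 51.5]
ee_rot: [0.775, 0.633, -0.0, 0.0]
contact_force: [-4.8, 3.9, 9.0]
grip_width: 0.486
```

The tin is seated on the floor. I'll ease off, open and rise straight up.

```bash
python3 -m inch '[{"rx":0,"ry":0,"tx":0,"ty":0,"tz":-0.001,"rz":0,"gripper":0.032},{"rx":0,"ry":0,"tx":0,"ty":0,"tz":-0.001,"rz":0,"gripper":0.045},{"rx":0,"ry":0,"tx":0,"ty":0,"tz":-0.001,"rz":0,"gripper":0.06},{"rx":0,"ry":0,"tx":0,"ty":0,"tz":-0.001,"rz":0,"gripper":0.07},{"rx":0,"ry":0,"tx":0,"ty":0,"tz":-0.001,"rz":0,"gripper":0.075},{"rx":0,"ry":0,"tx":0,"ty":0,"tz":-0.001,"rz":0,"gripper":0.075}]'
python3 -m inch '[{"rx":0,"ry":0,"tx":0,"ty":0,"tz":-0.02,"rz":0,"gripper":0.075},{"rx":0,"ry":0,"tx":0,"ty":0,"tz":-0.05,"rz":0,"gripper":0.075},{"rx":0,"ry":0,"tx":0,"ty":0,"tz":-0.09,"rz":0,"gripper":0.075},{"rx":0,"ry":0,"tx":0,"ty":0,"tz":-0.13,"rz":0,"gripper":0.075},{"rx":0,"ry":0,"tx":0,"ty":0,"tz":-0.16,"rz":0,"gripper":0.075},{"rx":0,"ry":0,"tx":0,"ty":0,"tz":-0.18,"rz":0,"gripper":0.075}]'
python3 -m inch '[{"rx":0,"ry":0,"tx":0.04,"ty":-0.03,"tz":0,"rz":0,"gripper":0.075},{"rx":0,"ry":0,"tx":0.08,"ty":-0.06,"tz":0,"rz":0,"gripper":0.075},{"rx":0,"ry":0,"tx":0.12,"ty":-0.09,"tz":0,"rz":0,"gripper":0.075},{"rx":0,"ry":0,"tx":0.16,"ty":-0.12,"tz":0,"rz":0,"gripper":0.075},{"rx":0,"ry":0,"tx":0.2,"ty":-0.12,"tz":0,"rz":0,"gripper":0.075},{"rx":0,"ry":0,"tx":0.24,"ty":-0.12,"tz":0,"rz":0,"gripper":0.075},{"rx":0,"ry":0,"tx":0.24,"ty":-0.12,"tz":0,"rz":0,"gripper":0.075},{"rx":0,"ry":0,"tx":0.24,"ty":-0.12,"tz":0,"rz":0,"gripper":0.075}]'
python3 -c "
from h import *
rel(511.9,-330.2,51.4,-11.5)
s=r.snapshot('side');t=r.snapshot('top')
print('tray',[rect(t,c,93) for c in blobs(t,(50,150,90),(75,255,255),60,(0,0,230,384))])
for c in blobs(t,(50,150,60),(75,255,255),60,(330,150,460,260)):
  q=rect(t,c,92); d=q[:2]-np.array([512.3,-328.3]); print('bay',q,'along,across',d@[.199,.98],d@[.98,-.199])
print('blue',[rect(t,c,92) for c in blobs(t,(105,150,80),(125,255,255),20,(325,170,460,240))])
a=cv2.resize(s['frame'][60:380,110:320],None,fx=1.8,fy=1.8); b=cv2.resize(t['frame'][100:260,330:460],None,fx=3,fy=3)
h=max(a.shape[0],b.shape[0]);f=lambda i:cv2.copyMakeBorder(i,0,h-i.shape[0],0,0,cv2.BORDER_CONSTANT); cv2.imwrite('pics/end.png',np.hstack([f(a),f(b)]))"
```

```text
clock: 22.7
eef_pos: [511.9, -330.7, 51.3]
ee_rot: [0.775, 0.632, 0.0, 0.0]
contact_force: [0.0, -0.1, -0.4]
grip_width: 0.88
clock: 23.3
eef_pos: [512.7, -331.3, 234.9]
ee_rot: [0.775, 0.632, 0.0, 0.002]
contact_force: [0.3, 0.1, -0.2]
grip_width: 0.878
clock: 24.1
eef_pos: [442.4, -70.9, 231.5]
ee_rot: [0.774, 0.633, 0.0, 0.0]
contact_force: [0.2, -0.6, -0.6]
grip_width: 0.877
t 24.1 at [442.4 -70.9 231.5] jaw -11.4 | move t [-0.2404  0.1193  0.1802] rz 0.1 F [ 0.19 -0.58 -0.59] w 74.9
tray [array([509.7, 297.9,  59. ,  33.1,  13.6]), array([520.3, 250. ,  58.2,  35.3,  12.6]), array([540.8, 153.8,  58.4,  35.1,  12.4])]
bay [ 512.9 -330.7   59.9   35.9   78.6] along,across -2.232599999999973 1.0656000000000176
blue [array([ 492.7, -425.8,   38.1,   19.2,  -12.9]), array([ 499.7, -387.3,   37.3,   17.5,  -14.1]), array([ 523.3, -273. ,   37.7,   19.7,  -11. ]), array([ 530.4, -232.5,   38.2,   18.8,  -10.9])]
```

View pics/end.png

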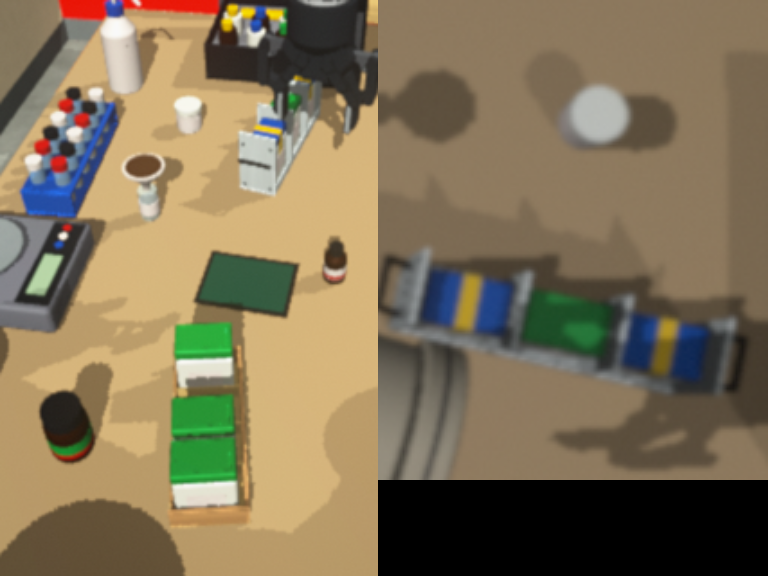

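The green tin sits square between the blue ones, at (568,322) in the picture, about 2 mm and 1 mm off the bay centre. The three empties and the bystanders are in place, and the gripper is clear. Handing in.

```bash
python3 -c "
from workcell import r
print(r.close_job())"
```

```text
the job is handed in; nothing more can be done
None
```

I packed the loaded tin in the carrier's middle bay and handed the job in at about 24 s; no verdict was reported.

**What I did:** I lifted three tins in turn. The first two read about 1 N, so they were empty. The third, counting from the tray's +y end, read about 4.7 N (roughly 480 g), so I left the fourth where it was. I stood the loaded tin on the mat, let go, and gripped it again by its broad sides. I then lowered it onto the bay floor in 0.5 mm steps, with at most 9 N measured at contact.

**Last checks:**
- **Loaded tin:** it is upright, about 2 mm (along the row) and 1 mm (across) from the bay centre. Its length is within about 0.2° of the row.
- **Empty tins and packed tins:** the three empties are standing in the tray. The packed blue-lidded tins are within about 1 mm of where they started.
- **Bottles, vial and pot:** I checked these by eye only, and they looked undisturbed.
- **Disagreement between cameras:** the side view put lids about 3–4 mm farther toward +y than the top view, probably because it includes the lid's front edge. I used the top view and the grip positions.
- **Failed command:** my first move was refused because a row needs all seven keys. It caused no motion.

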